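Pack the two-tier kitchen caddy

ROBOT

A 6-joint arm with a two-finger parallel gripper is mounted at the origin on a cart in front of the work surface, level with it; the furniture and walls round the work are solid. World frame = base frame: x ahead of the robot, y to its left, z up, the work surface at z = 0. Lengths are in m, angles in rad, forces in N, time in s.
With the tool pointing down it reaches from about 0.325 to 0.875 m from the base axis. Payload 4.4 kg.
Tool frame: the origin (TCP) lies on the mounting face of the last link; the fingertips stand 173 mm ahead of it and the grasp point (between the pads) lies 155 mm ahead of it (r.tip_reach is the z of the fingertips in the tool frame, in m); z points along the fingers, y is the line along which they close (so a half turn about z gives the same grasp; the last joint's range is limited). The gripper opens to 85 mm and grips with 20 to 120 N. Pads are 22 mm wide; open, the fingers measure 114 mm over their backs; the gripper's body (76 mm by 85 mm) begins 54 mm behind the grasp point. The pads swing forward as they close: fully open they stand 13 mm farther back than shut.
Start: joints at [1.016, 0.207, 1.542, -0, 1.393, -0.15], TCP at [0.226, 0.529, 0.405] pointing down, gripper open.
Joint ranges: [-2.73, 2.73], [-0.86, 2.22], [0.23, 2.46], [-1.11, 4.25], [0.08, 2.63], [-2.82, 2.82]. Speed limits (rad/s): [2.79, 2.79, 3.14, 3.14, 3.14, 3.14].

INTERFACE

Orientations are given as a unit quaternion [x, y, z, w].
In Python, from cell import state, optics, sign_off, r gives the robot as it stands.
- The arm moves only by the tool jog_arm, never from a script. Its argument "steps" is one flat list of numbers, 4 for each row, row after row: the shift along the tool's x, y, z in shares of 1000 mm (1.0 is 1000 mm), then the turn about the tool's z in normalised numbers (1 is 90 degrees). A call has 1 to 20 rows; each row is the pose to reach, as a shift and turn from the pose commanded when the call began, along the tool's axes at that moment; what a row does not reach only later rows make up. A row lasts 1/8 s, in which the tool goes at most 62.5 mm and 10.7 degrees, less where a joint would pass 70% of its speed; a pose out of reach is approached as far as the arm can. A call with a gripper value outside its range is refused whole. "gripper" is the finger opening in mm, from 0 to 85.4, set as the call begins (left out, the last holds). The fingers move at their own pace and stop on an object; the grip force is fixed at half the most. Time passes only in rows, so rows that repeat a pose let the fingers close. It gives the time, the measured TCP pose, the force, the opening and the grip force at its end, in the units of the state.
- state(): the state, without advancing time (a new reading comes with each control period).
- optics.snapshot(name): name is "scene" or "top" or "wrist"; returns a dict with "img" (480x640x3 uint8, red, green, blue), "depth" (480x640 float32, m along the optical axis (not along the pixel's ray), 0 where there is no reading), "intrinsics" (3x3 intrinsics, pixels), "k1" (the pictures are not rectified: a ray, as slopes to the right and down, at radius r is drawn at 1 + k1 r^2 times it, then the intrinsics apply), "rvec" (rotation vector, rad) and "tvec" (3), from world to camera coordinates, as OpenCV has them. Camera axes: x right, y down, z forward; pixel columns grow to the right and rows downward; lengths in m; the calibration is good to about 2 mm. A picture is of the moment at which its call begins.
- sign_off(): hands the job in; it is judged then, once.
The state is a dict: "t": time; "qpos": joint angles; "qvel": joint speeds; "joint_efforts": joint torques, N m; "eef_pos": TCP position; "tool_rot": TCP orientation; "ft_force": force on the tool from outside, world axes, zero at the start; "wrist_torque": the same for the moment, N m; "opening": finger opening in m; "finger_force": force on a finger pad.
Only numpy, scipy, OpenCV 4.12 (cv2) and the standard library are available. Lean on these libraries where they do the work, as an engineer would, in place of code of your own. Each camera call takes 0.05 s, during which the arm holds its last target. There are 200 camera calls.

TASK

Pack the two-tier caddy: first lay the flat teal-lidded tub right way up on the floor of the grey lower tray, then stack the wooden upper tray squarely on it, seated fully home between its four corner guides, and only then stand the green-lidded spice tin in the green well and the blue-lidded one in the blue well. Leave the orange-lidded tin, the red-capped spice jar and the red matchbox standing where they are, and let go of everything.

Things in the scene. Friction and masses are not known exactly. Their poses are not given: they have to be found in the camera images.
- lower_tray: grey open tray, fixed. Origin: centre of underside, x along its long side. 184 (x) x 138 (y) mm, walls 4 mm thick, 18 high; inner floor 4 mm up. Grey 14 mm square posts inside its corners, tops 42 mm up (the seat). Black L guides at the corners, 62 mm high, hold the upper tray with 2 mm play a side and flare 8 mm; 210 x 164 mm over all. Upper tray fits either way round.
- upper_tray: loose wooden tray, 184 (x) x 138 (y) mm, walls 22 high, flat underside, 0.3 kg. Origin: centre of underside, x along its long side. Black handle bar across the middle along y: 12 mm thick (x), 112 long (y), 48 to 64 mm up, open below. Round wells: green at x = +46 mm, blue at x = -46 mm, y = 0; inside diameter 70, rim 12 mm up, floor 6 mm up. Seated, its origin is 42 mm above the lower tray's.
- tub: flat rectangular tub with a teal lid, 63 (x) x 105 (y) x 26 (z) mm, 0.15 kg; origin: centre of its underside, z up. Grasped across its 63 mm side (rim; its solid body there is about 60 mm). Fits the lower tray lying crosswise, its long side along the tray's y axis.
- green_tin: round spice tin, light grey with a green lid, 50 mm diameter, 74 mm high, 0.12 kg; the lid is fast. Origin: centre of its underside, z up.
- blue_tin: round spice tin, light grey with a blue lid, 50 mm diameter, 68 mm high, 0.12 kg; the lid is fast. Origin: centre of its underside, z up.
- orange_tin: look-alike that stays: round spice tin, light grey with an orange-yellow lid, 50 mm diameter, 62 mm high. Origin: centre of its underside.
- red_jar: look-alike that stays: glass spice jar with a red cap, 41 mm diameter, 105 mm high. Origin: centre of its underside.
- red_box: look-alike that stays: flat red matchbox, 62 (x) x 110 (y) x 17 mm. Origin: centre of its underside.
Things that resemble listed ones, but are neither listed nor needed, are in the scene too. Of the things like the tub, leave any that is purple; of the rest the larger one is meant.

How it is judged:
By the outcome, as a careful person would: the job done as asked, in the order asked, and still so for the second after the job is handed in, with the robot touching nothing.
It also fails if it takes over 104 s, if anything falls off the work surface, if the arm or the gripper's body presses on something with over 40 N, if the wrist force passes 120 N, or if a joint passes its speed limit or range.

## Working session

There is one attempt and no reset: what is moved stays moved. The work goes in short steps, Python scripts to look and compute and a tool call to move; the robot and the scene stay as the last step left them, time stands still between calls to the robot, and variables do not carry over. Pictures are saved under pics/ and viewed, at most 14 in all, crops included, and the job is handed in when it is done.

Besides the shell and the picture viewer there is one more tool, called after "Request:" by a JSON object that holds its "method" and its "body". jog_arm: Moves the arm, as the interface text tells. Its arguments: {"type":"object","properties":{"steps":{"type":"array"},"gripper":{"type":"number"}},"required":["steps"]}

```bash
ls; mkdir -p pics
cat > h.py <<'E'
import numpy as np, cv2, json
from scipy.spatial.transform import Rotation as R
from cell import state, optics, sign_off, r
def snap(n, save=None):
    s=optics.snapshot(n)
    if save: cv2.imwrite('pics/%s.png'%save, s['img'][:,:,::-1])
    return s
def undist(s,uv):
    K=np.array(s['intrinsics']); return cv2.undistortPoints(np.array(uv,float).reshape(-1,1,2),K,np.array([s['k1'],0,0,0,0.])).reshape(-1,2)
def cam(s): 
    M=R.from_rotvec(np.array(s['rvec']).ravel()).as_matrix(); t=np.array(s['tvec']).ravel(); return M,-M.T@t
def onplane(s,uv,z):
    M,c=cam(s); d=np.c_[undist(s,uv),np.ones(len(np.reshape(uv,(-1,2))))]@M
    return c+d*((z-c[2])/d[:,2])[:,None]
def cloud(s):
    M,c=cam(s); v,u=np.mgrid[0:480,0:640]; d=undist(s,np.c_[u.ravel(),v.ravel()])
    P=(np.c_[d,np.ones(len(d))]*s['depth'].reshape(-1,1))@M+c
    P[s['depth'].ravel()==0]=np.nan
    return P.reshape(480,640,3)
E
python3 - <<'E'
from h import *
for n in('top','scene'):
    s=snap(n,n+'0'); print(n,cam(s)[1],s['intrinsics'][0][0],s['k1'])
print(state()['t'], state()['tool_rot'])
E
```

```text
pics
top [-0.47723372  0.10551926  1.35475596] 570.7663093692026 -0.18065295729339637
scene [-0.54289386 -0.29321823  0.92026553] 533.9544361754583 0.04841406978040408
0.1 [ 2.00531299e-01  9.79686734e-01 -9.86647937e-04 -3.56765267e-04]
```

View pics/top0.png

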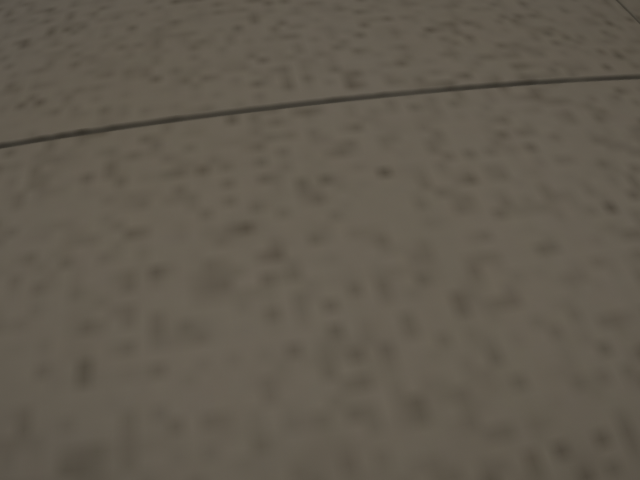

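View pics/scene0.png

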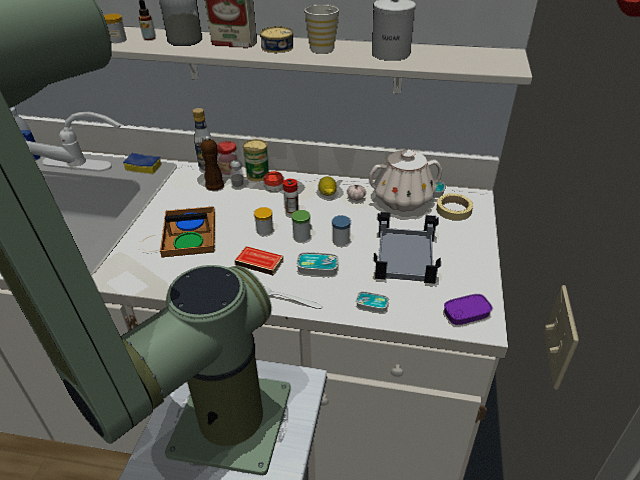

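The top view shows only a speckled dark surface, so it is no use. The scene view shows:
- upper tray at (188,232) and lower tray at (407,253)
- larger teal tub at (318,263), with a smaller one at (372,301) and a purple one at (468,308)
- green tin at (301,226), blue at (341,230), orange at (263,221)
- jar at (291,197) and red box at (259,260)

Run:
```python
from h import *
s=snap('scene'); P=cloud(s); hsv=cv2.cvtColor(s['img'],cv2.COLOR_RGB2HSV)
print('table z',np.nanmedian(P[285:300,200:240,2]), P[310,400],P[280,350])
def reg(name,box,lo,hi,zlo,zhi):
    x0,y0,x1,y1=box; m=np.zeros((480,640),np.uint8); m[y0:y1,x0:x1]=cv2.inRange(hsv,lo,hi)[y0:y1,x0:x1]
    z=P[:,:,2]; k=(m>0)&(z>zlo)&(z<zhi); q=P[k]
    if len(q)<5: print(name,len(q),(m>0).sum());return
    (c,wh,a)=cv2.minAreaRect(q[:,:2].astype(np.float32)*1000)
    print(name,len(q),'z med',np.median(q[:,2]).round(4),'mean',q.mean(0).round(4),'rect',np.round(c,1),np.round(wh,1),round(a,1))
reg('tub',(290,245,345,280),(75,60,40),(105,255,255),.018,.04)
reg('small',(350,285,395,315),(75,60,40),(105,255,255),.01,.04)
reg('green',(288,205,315,245),(45,80,30),(80,255,255),.06,.09)
reg('blue',(330,212,353,250),(95,80,30),(125,255,255),.055,.09)
reg('orange',(250,203,275,240),(10,120,60),(35,255,255),.05,.08)
reg('jar',(280,175,300,195),(0,120,60),(10,255,255),.08,.12)
reg('redbox',(230,245,288,275),(0,100,60),(10,255,255),.012,.03)
reg('wellg',(160,205,216,256),(45,80,30),(80,255,255),.0,.03)
reg('wellb',(160,205,216,256),(95,80,30),(125,255,255),.0,.03)
reg('tray',(155,200,220,260),(5,40,10),(25,255,255),.015,.03)
reg('handle',(155,200,220,260),(0,0,0),(180,255,255),.058,.07)
reg('guides',(365,205,450,290),(0,0,0),(180,255,60),.05,.07)
reg('posts',(365,205,450,290),(0,0,0),(180,255,255),.036,.046)
reg('ltfloor',(365,205,450,290),(0,0,0),(180,255,255),.00,.008)
# camera wrist pose rel. to tool
w=snap('wrist','w0'); M,c=cam(w); st=state(); T=R.from_quat(st['tool_rot'])
print(T.inv().apply(c-st['eef_pos']), T.inv().as_matrix()@M.T, T.as_matrix().round(3))
```

```text
table z 0.3510466504641351 [ 0.3479715  -0.29842616  0.00079709] [ 4.29736267e-01 -1.67373868e-01 -4.21041386e-04]
tub 388 z med 0.0235 mean [ 0.4586 -0.0763  0.0235] rect [459.3 -77.1] [55.7 96.5] 1.8
small 250 z med 0.0172 mean [ 0.353  -0.2321  0.0171] rect [ 354.6 -231. ] [67.7 41.7] 80.8
green 197 z med 0.0739 mean [ 0.5734 -0.0101  0.0733] rect [576.7  -9.8] [48.7 50.2] 57.0
blue 198 z med 0.0677 mean [ 0.5751 -0.1191  0.067 ] rect [ 578.  -118.8] [51.7 44.7] 24.9
orange 188 z med 0.0618 mean [0.584  0.0978 0.0612] rect [587.6  99.6] [50.7 46.5] 16.7
jar 142 z med 0.1031 mean [0.6748 0.0426 0.1002] rect [681.2  43.9] [40.4 39.8] 83.7
redbox 592 z med 0.0184 mean [0.4518 0.0752 0.0184] rect [452.   75.7] [108.6  61.3] 79.5
wellg 380 z med 0.0069 mean [0.5005 0.2893 0.0076] rect [496.1 288.6] [74.1 74.9] 34.8
wellb 249 z med 0.0076 mean [0.5692 0.312  0.0079] rect [574.8 317.1] [79.6 71.3] 57.0
tray 442 z med 0.0205 mean [0.5287 0.298  0.0205] rect [534.9 301.2] [193.7 138. ] 19.0
handle 169 z med 0.0628 mean [0.5332 0.3017 0.0627] rect [535.8 300.3] [ 19.  109.4] 19.0
guides 281 z med 0.0589 mean [ 0.557  -0.2974  0.0582] rect [ 546.6 -295.9] [214.1 160.2] 3.1
posts 207 z med 0.0412 mean [ 0.5837 -0.2963  0.0412] rect [ 588.3 -294. ] [285.6 148.8] 3.7
ltfloor 4067 z med 0.0028 mean [ 0.5732 -0.2984  0.0031] rect [ 600.7 -306.9] [373.4 246. ] 7.4
[0.06850922 0.00026199 0.02942628] [[-1.17620202e-03 -9.63164819e-01 -2.68909182e-01]
 [ 9.99999242e-01 -1.03469928e-03 -6.67939966e-04]
 [ 3.65096140e-04 -2.68909763e-01  9.63165306e-01]] [[-0.92   0.393 -0.001]
 [ 0.393  0.92  -0.001]
 [ 0.    -0.001 -1.   ]]
```

View pics/w0.png

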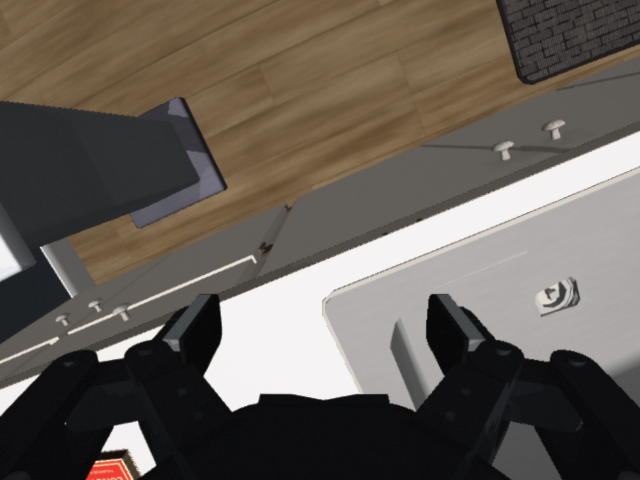

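The wrist view shows the sink side, the floor and a corner of the red box at (110,465), with the fingers at the bottom. The scene measurements match the given sizes and heights. I'll move above the tub and refine with the wrist camera.

```bash
cat >> h.py <<'E'
def go(x,y,z,yaw):
    """world target TCP (m), yaw of tool y (deg, mod 180) -> tool shift mm, turn deg"""
    st=state(); T=R.from_quat(st['tool_rot']); A=T.as_matrix()
    d=A.T@(np.array([x,y,z])-st['eef_pos'])*1000
    cur=np.degrees(np.arctan2(A[1,1],A[0,1])); t=-((yaw-cur+90)%180-90)
    print('shift',d.round(1),'turn',round(t,1),'cur yaw',round(cur,1),'pos',np.round(st['eef_pos'],4),'q6',round(st['qpos'][5],2),'t',st['t'])
E
python3 -c "
from h import *
go(.459,-.077,.33,2)"
```

```text
shift [-452.4 -465.1   74.5] turn 64.9 cur yaw 66.9 pos [0.2258 0.5286 0.4039] q6 -0.15 t 0.2
```

The rows are not in the units I measure in: shifts go in shares of 1000 mm and turns go in shares of 90 degrees. I convert before sending: -465 mm / 1000 = -0.465, -452 mm / 1000 = -0.452, 65 degrees / 90 = 0.7222.

Request:
{"method": "jog_arm", "body": {"steps": [-0.038,-0.039,0,0.0556,-0.076,-0.078,0,0.1222,-0.114,-0.117,0,0.1778,-0.152,-0.156,0.005,0.2444,-0.19,-0.195,0.01,0.3,-0.228,-0.234,0.02,0.3556,-0.266,-0.273,0.03,0.4222,-0.304,-0.312,0.04,0.4778,-0.342,-0.351,0.05,0.5444,-0.38,-0.39,0.06,0.6,-0.418,-0.429,0.07,0.6667,-0.452,-0.465,0.075,0.7222,-0.452,-0.465,0.075,0.7222,-0.452,-0.465,0.075,0.7222,-0.452,-0.465,0.075,0.7222,-0.452,-0.465,0.075,0.7222], "gripper": 85}}

```text
t: 2.2
eef_pos: [0.4586, -0.0753, 0.3298]
tool_rot: [0.695, 0.719, 0.0, 0.0]
ft_force: [0.5, 0.7, -0.7]
opening: 0.0853
finger_force: 0.0
```

Run:
```python
from h import *
s=snap('wrist','w1'); P=cloud(s); hsv=cv2.cvtColor(s['img'],cv2.COLOR_RGB2HSV)
m=cv2.inRange(hsv,(75,60,40),(105,255,255))
n,l,S,c=cv2.connectedComponentsWithStats(cv2.morphologyEx(m,cv2.MORPH_CLOSE,np.ones((9,9))))
for i in range(1,n):
    if S[i,4]<800: continue
    pts=np.argwhere(l==i)[:,::-1]; 
    z=np.nanmedian(P[:,:,2][l==i]); h=cv2.convexHull(pts.astype(np.int32)).reshape(-1,2)
    W=onplane(s,h,z); print(S[i],c[i].round(),'z',z,[np.round(a,1) for a in cv2.minAreaRect((W[:,:2]*1000).astype(np.float32))])
go(.459,-.077,.178,2)
```

```text
[ 290  173   67  113 6124] [324. 230.] z 0.02438376187748642 [array([458.7, -77. ]), array([52.8, 94.7]), np.float64(3.6)]
[ 454  273   65   60 2503] [490. 300.] z 0.06928673377062158 [array([ 583.5, -113.1]), array([38.4, 48.9]), np.float64(52.8)]
shift [ -1.6   0.2 151.9] turn -0.0 cur yaw 2.0 pos [ 0.4587 -0.0755  0.3299] q6 -0.38 t 2.25
```

View pics/w1.png

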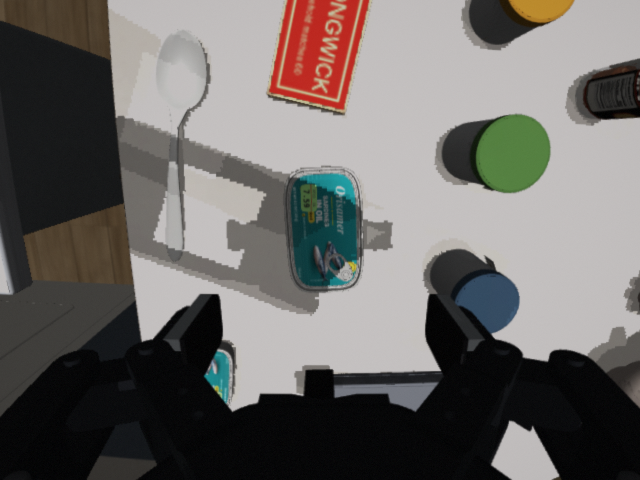

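The wrist view shows the tub at (324,230) lying flat and lid up, with nothing in the way of the fingers. It agrees with the scene fix. Next I descend and grip.

Converted, 151 mm / 1000 = 0.151, 140 mm / 1000 = 0.14, -1 degrees / 90 = -0.0111.

Request:
{"method": "jog_arm", "body": {"steps": [-0.001,0,0.04,-0.0111,-0.002,0,0.08,-0.0111,-0.002,0,0.115,-0.0111,-0.002,0,0.14,-0.0111,-0.002,0,0.151,-0.0111,-0.002,0,0.151,-0.0111,-0.002,0,0.151,-0.0111]}}

```text
t: 3.12
eef_pos: [0.4597, -0.0786, 0.1798]
tool_rot: [0.689, 0.725, 0.0, 0.001]
ft_force: [-0.3, 0.5, 0.2]
opening: 0.0849
finger_force: 0.0
```

Request:
{"method": "jog_arm", "body": {"steps": [0,0,0,0,0,0,0,0,0,0,0,0,0,0,0,0,0,0,0,0,0,0,0,0,0,0,0,0], "gripper": 50}}

```text
t: 4.0
eef_pos: [0.4596, -0.0787, 0.1803]
tool_rot: [0.689, 0.725, 0.0, 0.001]
ft_force: [-2.9, 1.3, 8.6]
opening: 0.0583
finger_force: 62.6
```

Converted, -150 mm / 1000 = -0.15, -145 mm / 1000 = -0.145.

Request:
{"method": "jog_arm", "body": {"steps": [0,0,-0.01,0,0,0,-0.03,0,0,0,-0.06,0,0,0,-0.095,0,0,0,-0.125,0,0,0,-0.145,0,0,0,-0.15,0,0,0,-0.15,0]}}

```text
t: 5.0
eef_pos: [0.4587, -0.0784, 0.3285]
tool_rot: [0.689, 0.725, -0.0, -0.0]
ft_force: [-1.3, 0.6, -1.7]
opening: 0.0583
finger_force: 64.7
```

Run:
```python
from h import *
s=snap('wrist','w2'); P=cloud(s)
go(.547,-.18,.33,3)
```

```text
shift [-106.    83.4   -2.3] turn -0.1 cur yaw 2.9 pos [ 0.4585 -0.0783  0.3279] q6 -0.41 t 5.05
```

View pics/w2.png

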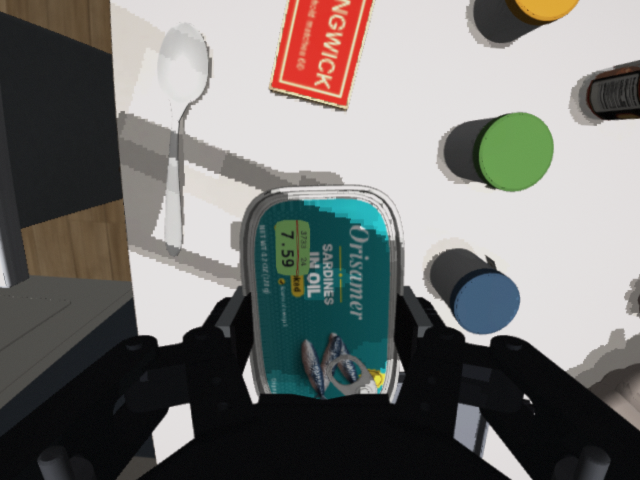

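The tub is held level between the fingers, with its lid centred at (320,300). Placing it in the lower tray has about 12 mm of slack a side.

Run:
```python
from h import *
go(.547,-.297,.33,3.1)
```

```text
shift [-222.9   77.5   -2.4] turn -0.2 cur yaw 2.9 pos [ 0.4585 -0.0783  0.3279] q6 -0.41 t 5.05
```

Converted, -223 mm / 1000 = -0.223, -220 mm / 1000 = -0.22.

Request:
{"method": "jog_arm", "body": {"steps": [-0.01,0.003,0,0,-0.035,0.012,0,0,-0.07,0.024,0,0,-0.105,0.036,0,0,-0.14,0.049,0,0,-0.175,0.061,0,0,-0.205,0.071,0,0,-0.22,0.076,0,0,-0.223,0.077,0,0,-0.223,0.077,0,0,-0.223,0.077,0.025,0,-0.223,0.077,0.06,0,-0.223,0.077,0.095,0,-0.223,0.077,0.12,0,-0.223,0.077,0.135,0,-0.223,0.077,0.142,0,-0.223,0.077,0.142,0,-0.223,0.077,0.142,0]}}

```text
t: 7.3
eef_pos: [0.5476, -0.2977, 0.188]
tool_rot: [0.689, 0.725, 0.0, 0.001]
ft_force: [0.3, -0.3, -1.4]
opening: 0.0578
finger_force: 64.7
```

Request:
{"method": "jog_arm", "body": {"steps": [0,0,0,0,0,0,0,0,0,0,0,0,0,0,0,0,0,0,0,0,0,0,0,0], "gripper": 84}}

```text
t: 8.05
eef_pos: [0.547, -0.2973, 0.1866]
tool_rot: [0.689, 0.725, -0.0, -0.0]
ft_force: [0.3, 0.4, 0.2]
opening: 0.0845
finger_force: 0.0
```

Converted, -210 mm / 1000 = -0.21, -200 mm / 1000 = -0.2.

Request:
{"method": "jog_arm", "body": {"steps": [0,0,-0.01,0,0,0,-0.04,0,0,0,-0.09,0,0,0,-0.14,0,-0.03,0,-0.18,0,-0.07,0,-0.2,0,-0.1,0,-0.21,0,-0.1,0,-0.21,0,-0.1,0,-0.21,0]}}

```text
t: 9.18
eef_pos: [0.5518, -0.3966, 0.3964]
tool_rot: [0.689, 0.725, 0.0, -0.001]
ft_force: [0.6, 0.5, 0.8]
opening: 0.084
finger_force: 0.0
```

Run:
```python
from h import *
s=snap('wrist','w3')
go(.547,-.297,.33,3.1)
```

```text
shift [99.2  0.2 66.2] turn -0.2 cur yaw 2.9 pos [ 0.5519 -0.3962  0.396 ] q6 -0.8 t 9.225
```

View pics/w3.png

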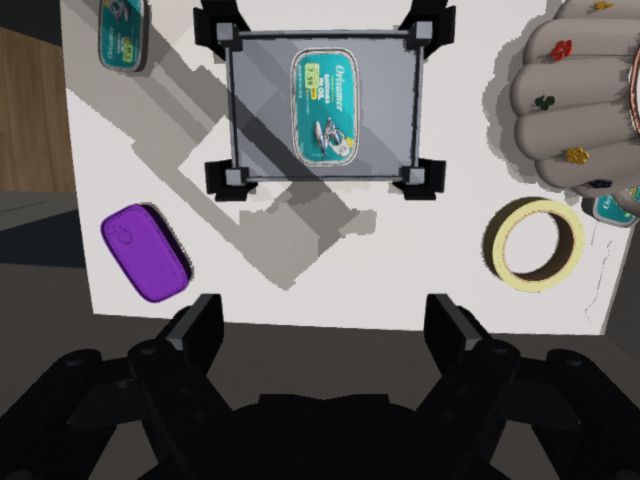

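The tub lies flat and crosswise in the lower tray at (325,107). The post tops are at about (229,36), (423,33), (236,176) and (417,175). Next I measure the tray pose from the post tops.

Run:
```python
from h import *
def posts(s,box):
    P=cloud(s); x0,y0,x1,y1=box
    m=np.zeros((480,640),np.uint8); z=P[:,:,2]; g=s['img'].astype(int); grey=(g.max(2)-g.min(2)<40)&(g.min(2)>60)
    m[y0:y1,x0:x1]=((z>.037)&(z<.047)&grey)[y0:y1,x0:x1]
    m=cv2.morphologyEx(m,cv2.MORPH_OPEN,np.ones((3,3)))
    n,l,S,c=cv2.connectedComponentsWithStats(m)
    for i in range(1,n):
        if S[i,4]<40: continue
        q=P[l==i]; h=cv2.convexHull(np.argwhere(l==i)[:,::-1].astype(np.int32)).reshape(-1,2)
        W=onplane(s,h,.042); print(S[i],c[i].round(),q[:,2].mean().round(4),[np.round(a,1) for a in cv2.minAreaRect((W[:,:2]*1000).astype(np.float32))])
s=snap('wrist'); posts(s,(190,0,460,210)); P=cloud(s)
x=P[40:180,240:420]; m=cv2.inRange(cv2.cvtColor(s['img'],cv2.COLOR_RGB2HSV),(75,60,40),(105,255,255))[40:180,240:420]>0
q=x[m]; print('lid z',np.percentile(q[:,2],[5,50,95]),[np.round(a,1) for a in cv2.minAreaRect((q[:,:2]*1000).astype(np.float32))])
k=(P[:,:,2]>.055)&(P[:,:,2]<.068); k[:, :190]=0;k[:,460:]=0;k[210:]=0
q=P[k];print('guides',[np.round(a,1) for a in cv2.minAreaRect((q[:,:2]*1000).astype(np.float32))],np.median(q[:,2]))
s=snap('scene'); print('scene'); posts(s,(365,205,450,290))
```

```text
[217  23  16  18 266] [225.  32.] 0.0435 [array([ 458.7, -237.4]), array([13. , 13.8]), np.float64(0.2)]
[416  22  17  18 284] [424.  30.] 0.0434 [array([ 628.8, -228.3]), array([13.8, 13.6]), np.float64(4.2)]
[409 169  16  16 224] [416. 177.] 0.0436 [array([ 635.4, -352.5]), array([13.7, 13.8]), np.float64(3.2)]
[226 170  16  16 229] [233. 177.] 0.0435 [array([ 465.8, -361.9]), array([13.9, 13.8]), np.float64(2.4)]
lid z [nan nan nan] [array([ 547.9, -296.5]), array([47.5, 95.8]), np.float64(7.9)]
guides [array([ 547.3, -295.9]), array([210.2, 162.4]), np.float64(3.1)] 0.06093619027534897
scene
```

Posts are spaced 170 x 124 mm, as they should be, which puts the lower tray centre at (547.2,-295.4) with yaw 3.1°. Now to the upper tray.

Run:
```python
from h import *
go(.535,.20,.40,19)
```

```text
shift [596.   13.5  -3.2] turn -16.1 cur yaw 2.9 pos [ 0.552  -0.3959  0.3959] q6 -0.8 t 9.325
```

Converted, 596 mm / 1000 = 0.596, 575 mm / 1000 = 0.575, -16 degrees / 90 = -0.1778.

Request:
{"method": "jog_arm", "body": {"steps": [0.02,0,-0.003,0,0.07,0.002,-0.003,-0.0111,0.13,0.003,-0.003,-0.0333,0.19,0.005,-0.003,-0.0556,0.25,0.006,-0.003,-0.0778,0.31,0.008,-0.003,-0.1,0.37,0.009,-0.003,-0.1222,0.43,0.01,-0.003,-0.1444,0.49,0.012,-0.003,-0.1667,0.54,0.013,-0.003,-0.1778,0.575,0.013,-0.003,-0.1778,0.596,0.013,-0.003,-0.1778,0.596,0.013,-0.003,-0.1778,0.596,0.013,-0.003,-0.1778], "gripper": 70}}

```text
t: 11.08
eef_pos: [0.5351, 0.1979, 0.3996]
tool_rot: [0.582, 0.813, -0.0, 0.0]
ft_force: [0.1, 0.3, -0.4]
opening: 0.0701
finger_force: 0.0
```

Run:
```python
from h import *
s=snap('wrist','w4'); P=cloud(s); z=P[:,:,2]; X=P[:,:,0];Y=P[:,:,1]
near=np.hypot(X-.535,Y-.301)<.13
def rr(n,k):
    k=cv2.morphologyEx(k.astype(np.uint8),cv2.MORPH_OPEN,np.ones((3,3)))>0
    q=P[k];print(n,len(q),np.median(q[:,2]).round(4),q.mean(0).round(4),[np.round(a,1) for a in cv2.minAreaRect((q[:,:2]*1000).astype(np.float32))])
rr('handle',near&(z>.058)&(z<.07))
rr('wall',near&(z>.017)&(z<.028))
hsv=cv2.cvtColor(s['img'],cv2.COLOR_RGB2HSV)
for n,lo,hi in(('g',(45,80,30),(80,255,255)),('b',(95,80,30),(125,255,255))):
    rr(n,near&(cv2.inRange(hsv,lo,hi)>0)&(z<.02))
```

```text
handle 2032 0.0652 [0.5361 0.3035 0.0649] [array([537.3, 301.6]), array([ 12.6, 111. ]), np.float64(19.3)]
wall 3394 0.023 [0.5387 0.31   0.0226] [array([537., 302.]), array([184.4, 138.4]), np.float64(19.0)]
g 5066 0.0078 [0.4934 0.288  0.0087] [array([493.3, 286.9]), array([77.3, 76.1]), np.float64(18.5)]
b 4870 0.0078 [0.582  0.3186 0.0086] [array([584.5, 318.4]), array([74.3, 76.2]), np.float64(19.5)]
```

View pics/w4.png

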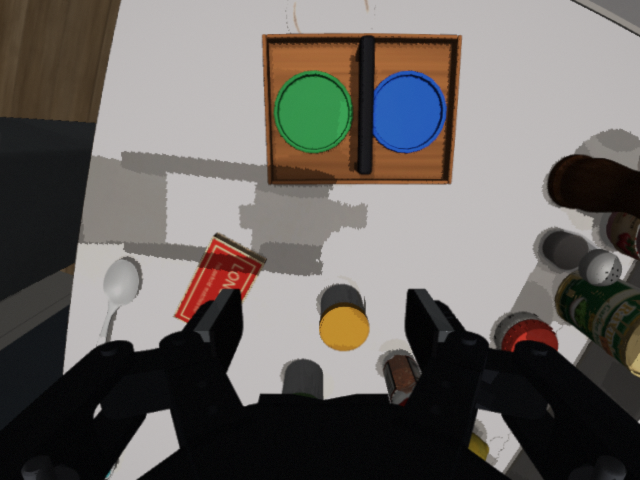

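The tray is empty, with its handle at (366,105), green well at (313,112) and blue well at (409,112). Its centre is (537.2,301.8) with yaw 19.1°, matching the given sizes. Next I grip the handle.

Run:
```python
from h import *
go(.5372,.3018,.211,19.1)
```

```text
shift [ 98.1  35.4 188.6] turn -0.3 cur yaw 18.8 pos [0.5353 0.1976 0.3996] q6 -0.13 t 11.125
```

Request:
{"method": "jog_arm", "body": {"steps": [0.035,0.012,0.015,0,0.075,0.027,0.045,0,0.098,0.035,0.08,0,0.098,0.035,0.12,0,0.098,0.035,0.15,0,0.098,0.035,0.175,0,0.098,0.035,0.188,0,0.098,0.035,0.188,0,0.098,0.035,0.188,0], "gripper": 50}}

```text
t: 12.25
eef_pos: [0.5375, 0.3026, 0.213]
tool_rot: [0.582, 0.813, 0.001, 0.001]
ft_force: [-0.3, 0.5, 1.0]
opening: 0.0504
finger_force: 0.0
```

Run:
```python
from h import *
go(.5372,.3018,.211,19.1)
```

```text
shift [-0.7 -0.5  2. ] turn -0.3 cur yaw 18.8 pos [0.5375 0.3026 0.213 ] q6 0.04 t 12.25
```

Request:
{"method": "jog_arm", "body": {"steps": [0,0,0,0,0,0,0,0,0,0,0,0,0,0,0,0,0,0,0,0,0,0,0,0,0,0,0,0,0,0,0,0,0,0,0,0], "gripper": 4}}

```text
t: 13.38
eef_pos: [0.537, 0.303, 0.2128]
tool_rot: [0.582, 0.813, 0.001, 0.0]
ft_force: [-0.9, -0.6, 6.2]
opening: 0.011
finger_force: 61.4
```

Run:
```python
from h import *
go(.5372,.3018,.211,19.1)
```

```text
shift [-1.2 -0.2  1.8] turn -0.2 cur yaw 18.9 pos [0.537  0.303  0.2128] q6 0.04 t 13.375
```

Request:
{"method": "jog_arm", "body": {"steps": [0,0,-0.005,0,0,0,-0.02,0,0,0,-0.045,0,0,0,-0.08,0,0,0,-0.11,0,0,0,-0.13,0,0,0,-0.14,0,0,0,-0.14,0]}}

```text
t: 14.38
eef_pos: [0.5366, 0.3028, 0.3519]
tool_rot: [0.582, 0.813, 0.0, 0.0]
ft_force: [0.2, 0.6, -4.1]
opening: 0.0108
finger_force: 60.2
```

Run:
```python
from h import *
s=snap('wrist','w5');P=cloud(s);z=P[:,:,2]; print(state()['wrist_torque'],state()['ft_force'])
hsv=cv2.cvtColor(s['img'],cv2.COLOR_RGB2HSV)
for n,lo,hi in(('g',(45,80,30),(80,255,255)),('b',(95,80,30),(125,255,255))):
    k=(cv2.inRange(hsv,lo,hi)>0)&(z>.1)&(z<.2); q=P[k]; print(n,len(q),np.median(q,0).round(4))
go(.5475,-.2945,.36,3.1)
```

```text
[0.02916128 0.03377863 0.0330843 ] [-0.37305166 -0.19110228 -3.68802163]
g 13711 [0.489  0.2912 0.1468]
b 13774 [0.5822 0.3218 0.1468]
shift [-568.7 -182.5   -8.8] turn 15.8 cur yaw 18.9 pos [0.5363 0.3026 0.3508] q6 0.04 t 14.425
```

View pics/w5.png

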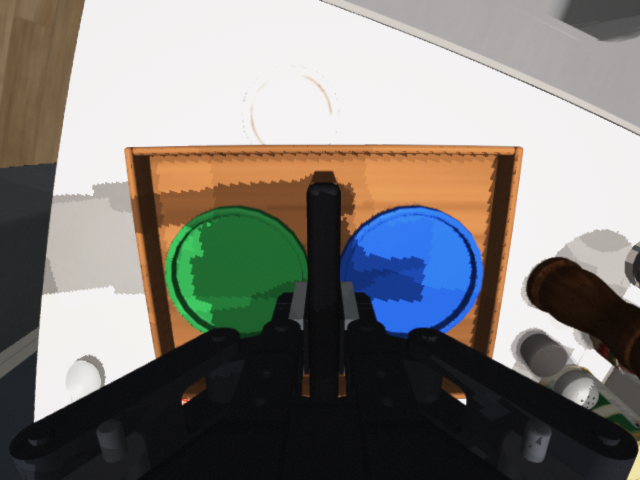

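The tray is held level, with both well floors at 146.8 mm. Next I carry it over the lower tray.

Converted, -569 mm / 1000 = -0.569, -568 mm / 1000 = -0.568, 16 degrees / 90 = 0.1778.

Request:
{"method": "jog_arm", "body": {"steps": [-0.01,-0.003,-0.002,0,-0.035,-0.011,-0.004,0.0111,-0.075,-0.024,-0.006,0.0222,-0.12,-0.038,-0.008,0.0333,-0.165,-0.053,-0.008,0.0556,-0.21,-0.067,-0.008,0.0667,-0.255,-0.082,-0.008,0.0778,-0.3,-0.096,-0.008,0.0889,-0.345,-0.111,-0.008,0.1,-0.39,-0.125,-0.008,0.1222,-0.435,-0.14,-0.008,0.1333,-0.48,-0.154,-0.008,0.1444,-0.515,-0.165,-0.008,0.1556,-0.545,-0.175,-0.008,0.1667,-0.562,-0.18,-0.008,0.1778,-0.568,-0.182,-0.008,0.1778,-0.569,-0.182,-0.008,0.1778,-0.569,-0.182,-0.008,0.1778,-0.569,-0.182,-0.008,0.1778]}}

```text
t: 16.8
eef_pos: [0.5486, -0.2935, 0.3598]
tool_rot: [0.689, 0.725, 0.0, -0.0]
ft_force: [-0.5, -0.1, -4.0]
opening: 0.0108
finger_force: 60.1
```

Run:
```python
from h import *
s=snap('wrist');P=cloud(s);z=P[:,:,2]
hsv=cv2.cvtColor(s['img'],cv2.COLOR_RGB2HSV)
w=[]
for n,lo,hi in(('g',(45,80,30),(80,255,255)),('b',(95,80,30),(125,255,255))):
    k=(cv2.inRange(hsv,lo,hi)>0)&(z>.1)&(z<.2); q=P[k]; print(n,len(q),np.median(q,0).round(4))
# tray far wall top edge (world +y side) direction
k=(z>.155)&(z<.175)&(hsv[:,:,0]<25)&(hsv[:,:,1]>60); q=P[k]; q=q[q[:,1]>np.percentile(q[:,1],60)]
k2=(P[:,:,1]>-.24)&k; q=P[k2]; print(len(q),cv2.fitLine((q[:,:2]*1000).astype(np.float32),cv2.DIST_HUBER,0,.01,.01).ravel(), np.nanmin(P[k][:,0]),np.nanmax(P[k][:,0]),np.nanmax(P[k][:,1]))
go(.5473,-.2943,.255,3.1)
```

```text
g 13704 [ 0.4994 -0.2918  0.1547]
b 13778 [ 0.5968 -0.287   0.1546]
4600 [ 9.9909824e-01  4.2458676e-02  5.4586035e+02 -2.2803954e+02] 0.45305422085938696 0.6422923350309305 -0.22108373804035486
shift [ -0.6  -1.3 104.8] turn -0.2 cur yaw 2.9 pos [ 0.5485 -0.2937  0.3598] q6 -0.68 t 16.85
```

Converted, 97 mm / 1000 = 0.097, 94 mm / 1000 = 0.094.

Request:
{"method": "jog_arm", "body": {"steps": [0,-0.001,0.015,0,-0.001,-0.001,0.04,0,-0.001,-0.001,0.06,0,-0.001,-0.001,0.075,0,-0.001,-0.001,0.082,0,-0.001,-0.001,0.086,0,-0.001,-0.001,0.09,0,-0.001,-0.001,0.094,0,-0.001,-0.001,0.097,0,-0.001,-0.001,0.097,0]}}

```text
t: 18.1
eef_pos: [0.5473, -0.2955, 0.2625]
tool_rot: [0.689, 0.725, -0.0, -0.0]
ft_force: [-0.7, 1.2, -3.6]
opening: 0.0105
finger_force: 60.1
```

Converted, 8 mm / 1000 = 0.008, 7 mm / 1000 = 0.007.

Request:
{"method": "jog_arm", "body": {"steps": [0,0.001,0.002,0,0,0.001,0.004,0,0,0.001,0.006,0,0,0.001,0.007,0,0,0.001,0.008,0,0,0.001,0.008,0,0,0.001,0.008,0]}}

```text
t: 18.98
eef_pos: [0.5484, -0.2955, 0.2548]
tool_rot: [0.689, 0.725, -0.0, 0.0]
ft_force: [0.6, -0.3, -1.8]
opening: 0.0106
finger_force: 60.3
```

Run:
```python
from h import *
s=snap('wrist');P=cloud(s);z=P[:,:,2]
hsv=cv2.cvtColor(s['img'],cv2.COLOR_RGB2HSV)
for n,lo,hi in(('g',(45,80,30),(80,255,255)),('b',(95,80,30),(125,255,255))):
    k=(cv2.inRange(hsv,lo,hi)>0)&(z>.03)&(z<.1); q=P[k]; print(n,len(q),np.median(q,0).round(4))
print(state()['ft_force'],state()['wrist_torque'])
go(.5473,-.2943,.255,3.1)
```

```text
g 13708 [ 0.4992 -0.2939  0.0497]
b 13797 [ 0.5967 -0.2891  0.0497]
[-0.8758384   0.01011094 -2.3987862 ] [ 0.07394061  0.08213947 -0.0126524 ]
shift [ 1.3 -1.1 -0.2] turn -0.2 cur yaw 2.9 pos [ 0.5484 -0.2955  0.2548] q6 -0.68 t 19.025
```

Request:
{"method": "jog_arm", "body": {"steps": [0,0,0.001,0,0,0,0.002,0,0,0,0.002,0]}}

```text
t: 19.4
eef_pos: [0.5485, -0.2955, 0.2548]
tool_rot: [0.689, 0.725, -0.0, 0.0]
ft_force: [-4.8, 3.3, 8.3]
opening: 0.0107
finger_force: 61.8
```

Request:
{"method": "jog_arm", "body": {"steps": [0,0,0,0,0,0,0,0,0,0,0,0,0,0,0,0,0,0,0,0], "gripper": 50}}

```text
t: 20.02
eef_pos: [0.5484, -0.2955, 0.2525]
tool_rot: [0.689, 0.725, -0.0, -0.0]
ft_force: [0.2, -0.8, 0.0]
opening: 0.0503
finger_force: 0.0
```

Converted, -115 mm / 1000 = -0.115, -90 mm / 1000 = -0.09.

Request:
{"method": "jog_arm", "body": {"steps": [0,0,-0.015,0,0,0,-0.05,0,-0.03,0,-0.09,0,-0.065,0,-0.115,0,-0.065,0,-0.115,0,-0.065,0,-0.115,0], "gripper": 50}}

```text
t: 20.78
eef_pos: [0.5514, -0.36, 0.3676]
tool_rot: [0.689, 0.724, 0.0, -0.001]
ft_force: [-0.3, -0.8, -0.3]
opening: 0.0497
finger_force: 0.0
```

Run:
```python
from h import *
s=snap('wrist','w6'); P=cloud(s); z=P[:,:,2]; X=P[:,:,0];Y=P[:,:,1]
near=np.hypot(X-.547,Y+.295)<.14
hsv=cv2.cvtColor(s['img'],cv2.COLOR_RGB2HSV)
wood=(hsv[:,:,0]<25)&(hsv[:,:,1]>90)
def rr(n,k):
    k=cv2.morphologyEx(k.astype(np.uint8),cv2.MORPH_OPEN,np.ones((3,3)))>0
    q=P[k];print(n,len(q),np.median(q[:,2]).round(4),[np.round(a,1) for a in cv2.minAreaRect((q[:,:2]*1000).astype(np.float32))]); return q
rr('handle',near&(z>.098)&(z<.112))
q=rr('wall',near&wood&(z>.058)&(z<.072))
for sx in(-1,1):
  for sy in(-1,1):
    a=q[(sx*(q[:,0]-.547)>.06)&(sy*(q[:,1]+.295)>.02)]; print(sx,sy,len(a),np.median(a[:,2]).round(4))
for n,lo,hi in(('g',(45,80,30),(80,255,255)),('b',(95,80,30),(125,255,255))):
    rr(n,near&(cv2.inRange(hsv,lo,hi)>0)&(z<.07)&(z>.04))
```

```text
handle 3186 0.1072 [array([ 548.3, -296.5]), array([ 11.8, 112. ]), np.float64(3.1)]
wall 5471 0.0648 [array([ 548.7, -296.4]), array([184.3, 138. ]), np.float64(3.0)]
-1 -1 650 0.0647
-1 1 736 0.0649
1 -1 617 0.0649
1 1 783 0.0647
g 7466 0.0498 [array([ 502.4, -298.6]), array([76.3, 76.7]), np.float64(47.4)]
b 7541 0.0498 [array([ 594.4, -294.3]), array([77.5, 77.3]), np.float64(68.6)]
```

View pics/w6.png

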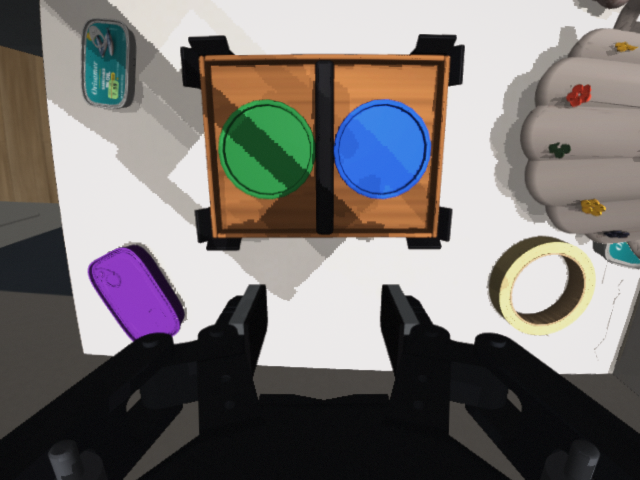

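The upper tray is level (all corners at 64.8 mm) and centred between the four guides. The green well is at (502.4,-298.6) and the blue at (594.4,-294.3). Now the green tin.

Run:
```python
from h import *
go(.576,-.011,.36,92.9)
```

```text
shift [346.8  42.2   7.3] turn 90.0 cur yaw 2.9 pos [ 0.5513 -0.3595  0.3666] q6 -0.76 t 20.825
```

Converted, 347 mm / 1000 = 0.347, 330 mm / 1000 = 0.33, -90 degrees / 90 = -1.

Request:
{"method": "jog_arm", "body": {"steps": [0.02,0.002,0,-0.0889,0.06,0.007,0,-0.2,0.1,0.012,0,-0.3111,0.14,0.017,0,-0.4222,0.18,0.022,0.007,-0.5333,0.22,0.027,0.007,-0.6444,0.26,0.032,0.007,-0.7556,0.3,0.037,0.007,-0.8667,0.33,0.04,0.007,-0.9556,0.347,0.042,0.007,-1,0.347,0.042,0.007,-1,0.347,0.042,0.007,-1,0.347,0.042,0.007,-1], "gripper": 85}}

```text
t: 22.45
eef_pos: [0.5761, -0.0124, 0.3604]
tool_rot: [-0.024, 1.0, -0.0, -0.0]
ft_force: [0.4, -0.9, 0.3]
opening: 0.0848
finger_force: 0.0
```

```bash
cat >> h.py <<'E'
def lid(s,P,n,lo,hi,z0,z1,zt):
    hsv=cv2.cvtColor(s['img'],cv2.COLOR_RGB2HSV); z=P[:,:,2]
    m=((cv2.inRange(hsv,lo,hi)>0)&(z>z0)&(z<z1)).astype(np.uint8)
    m=cv2.morphologyEx(m,cv2.MORPH_OPEN,np.ones((3,3))); N,l,S,c=cv2.connectedComponentsWithStats(m)
    if N<2: print(n,'none'); return
    i=1+np.argmax(S[1:,4]); k=l==i; h=cv2.convexHull(np.argwhere(k)[:,::-1].astype(np.int32)).reshape(-1,2)
    W=onplane(s,h,zt)[:,:2]*1000; (cx,rad)=cv2.minEnclosingCircle(W.astype(np.float32))
    print(n,S[i],'z',np.median(z[k]).round(4),'c',np.round(cx,1),'r',round(rad,1),'mean',(np.mean(P[k],0)*1000).round(1))
G=((45,80,30),(80,255,255)); B=((95,80,30),(125,255,255)); O=((10,120,60),(35,255,255))
E
python3 - <<'E'
from h import *
s=snap('wrist','w7'); P=cloud(s)
lid(s,P,'green',*G,.06,.085,.074); lid(s,P,'blue',*B,.055,.085,.068); lid(s,P,'orange',*O,.05,.08,.062)
go(.577,-.010,.205,92.9)
E
```

```text
green [ 297  207   64   63 3148] z 0.0753 c [578.5  -8.4] r 25.0 mean [577.7  -8.4  75.2]
blue [ 159  202   63   62 2956] z 0.0693 c [ 581.  -117.3] r 25.3 mean [ 580.2 -116.9   69.2]
orange [ 429  224   61   59 2730] z 0.0632 c [589.5 100. ] r 25.3 mean [588.6  99.4  63.2]
shift [ -1.    2.5 155.5] turn -0.1 cur yaw 92.8 pos [ 0.5762 -0.0125  0.3605] q6 -1.79 t 22.5
```

View pics/w7.png

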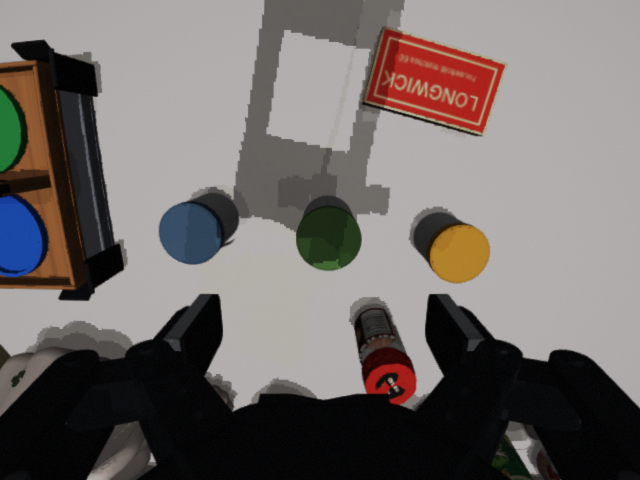

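Lids measured in this view: green at (329,238), blue at (190,233), orange at (459,253), with the jar at (388,380). The gripper has clear room. Next I grip the green tin.

Converted, 157 mm / 1000 = 0.157, 145 mm / 1000 = 0.145.

Request:
{"method": "jog_arm", "body": {"steps": [-0.002,0.004,0.04,0,-0.002,0.004,0.08,0,-0.002,0.004,0.115,0,-0.002,0.004,0.145,0,-0.002,0.004,0.157,0,-0.002,0.004,0.157,0,-0.002,0.004,0.157,0]}}

```text
t: 23.38
eef_pos: [0.579, -0.008, 0.2052]
tool_rot: [-0.025, 1.0, -0.0, 0.001]
ft_force: [0.3, 0.7, 0.6]
opening: 0.0852
finger_force: 0.0
```

Request:
{"method": "jog_arm", "body": {"steps": [0,0,0,0,0,0,0,0,0,0,0,0,0,0,0,0,0,0,0,0,0,0,0,0,0,0,0,0], "gripper": 42}}

```text
t: 24.25
eef_pos: [0.5787, -0.0077, 0.205]
tool_rot: [-0.025, 1.0, -0.0, 0.001]
ft_force: [-1.0, -0.0, 5.0]
opening: 0.0485
finger_force: 60.9
```

Converted, -150 mm / 1000 = -0.15, -140 mm / 1000 = -0.14.

Request:
{"method": "jog_arm", "body": {"steps": [0,0,-0.01,0,0,0,-0.035,0,0,0,-0.075,0,0,0,-0.115,0,0,0,-0.14,0,0,0,-0.15,0,0,0,-0.15,0]}}

```text
t: 25.12
eef_pos: [0.578, -0.0076, 0.3538]
tool_rot: [-0.025, 1.0, -0.0, 0.0]
ft_force: [-0.2, 0.8, -0.6]
opening: 0.0486
finger_force: 62.0
```

Run:
```python
from h import *
s=snap('wrist'); P=cloud(s)
lid(s,P,'green',*G,.19,.26,.224)
go(.5024,-.2986,.36,92.9)
```

```text
green [  250   276   149   124 14517] z 0.2242 c [575.4  -7.6] r 26.1 mean [572.6  -7.6 223.9]
shift [  89.7 -286.9   -7.3] turn -0.0 cur yaw 92.9 pos [ 0.5776 -0.0076  0.3527] q6 -1.78 t 25.175
```

Converted, -287 mm / 1000 = -0.287, -280 mm / 1000 = -0.28.

Request:
{"method": "jog_arm", "body": {"steps": [0.004,-0.01,0,0,0.011,-0.035,0,0,0.022,-0.07,0,0,0.034,-0.11,0,0,0.047,-0.15,0,0,0.059,-0.19,0,0,0.072,-0.23,0,0,0.082,-0.26,0,0,0.088,-0.28,0,0,0.09,-0.287,0,0,0.09,-0.287,0,0,0.09,-0.287,0,0,0.09,-0.287,0,0]}}

```text
t: 26.8
eef_pos: [0.5029, -0.2979, 0.3537]
tool_rot: [-0.026, 1.0, 0.0, 0.0]
ft_force: [0.5, -0.3, -1.1]
opening: 0.0487
finger_force: 62.0
```

Run:
```python
from h import *
go(.5024,-.2986,.255,92.9)
```

```text
shift [ 0.5 -0.7 98.7] turn 0.0 cur yaw 92.9 pos [ 0.5029 -0.2979  0.3537] q6 -2.31 t 26.8
```

Converted, 99 mm / 1000 = 0.099, 98 mm / 1000 = 0.098.

Request:
{"method": "jog_arm", "body": {"steps": [0,-0.001,0.02,0,0,-0.001,0.045,0,0,-0.001,0.065,0,0,-0.001,0.08,0,0,-0.001,0.09,0,0,-0.001,0.096,0,0,-0.001,0.098,0,0,-0.001,0.099,0,0,-0.001,0.099,0]}}

```text
t: 27.92
eef_pos: [0.5027, -0.3, 0.2552]
tool_rot: [-0.025, 1.0, -0.0, 0.0]
ft_force: [1.0, -0.5, -0.9]
opening: 0.0484
finger_force: 62.0
```

Run:
```python
from h import *
st=state(); print(st['ft_force'])
go(.5024,-.2986,.254,92.9)
```

```text
[ 0.97188204 -0.49402892 -0.9323791 ]
shift [0.3 1.4 1.2] turn -0.0 cur yaw 92.9 pos [ 0.5027 -0.3     0.2552] q6 -2.31 t 27.925
```

Converted, 2 mm / 1000 = 0.002, 1 mm / 1000 = 0.001.

Request:
{"method": "jog_arm", "body": {"steps": [0,0,0.001,0,0,0,0.002,0,0,0,0.002,0,0,0,0.002,0]}}

```text
t: 28.42
eef_pos: [0.5027, -0.2999, 0.253]
tool_rot: [-0.025, 1.0, -0.0, 0.0]
ft_force: [0.4, -0.1, 1.1]
opening: 0.0489
finger_force: 62.0
```

Request:
{"method": "jog_arm", "body": {"steps": [0,0,0,0,0,0,0,0,0,0,0,0,0,0,0,0,0,0,0,0,0,0,0,0], "gripper": 80}}

```text
t: 29.18
eef_pos: [0.5026, -0.2998, 0.2527]
tool_rot: [-0.025, 1.0, 0.0, -0.0]
ft_force: [-0.5, -0.3, -0.1]
opening: 0.08
finger_force: 0.0
```

Request:
{"method": "jog_arm", "body": {"steps": [0,0,-0.008,0,0,0,-0.03,0,0,0,-0.07,0,0,0,-0.11,0,0,0,-0.12,0,0,0,-0.12,0]}}

```text
t: 29.92
eef_pos: [0.5026, -0.2999, 0.3734]
tool_rot: [-0.025, 1.0, -0.001, 0.001]
ft_force: [-0.0, 0.5, -1.2]
opening: 0.0799
finger_force: 0.0
```

Run:
```python
from h import *
s=snap('wrist'); P=cloud(s)
lid(s,P,'green',*G,.10,.14,.122)
go(.578,-.118,.36,92.9)
```

```text
green [ 286  210   74   74 4269] z 0.1232 c [ 502.1 -300.8] r 25.6 mean [ 501.1 -300.6  123.1]
shift [-84.7 177.5  12. ] turn -0.0 cur yaw 92.9 pos [ 0.5023 -0.2996  0.3719] q6 -2.31 t 29.975
```

Converted, 178 mm / 1000 = 0.178, 145 mm / 1000 = 0.145.

Request:
{"method": "jog_arm", "body": {"steps": [-0.02,0.042,0,0,-0.045,0.092,0.005,0,-0.07,0.145,0.01,0,-0.086,0.178,0.01,0,-0.086,0.178,0.01,0,-0.086,0.178,0.01,0,-0.086,0.178,0.01,0], "gripper": 85}}

```text
t: 30.85
eef_pos: [0.5791, -0.1189, 0.3619]
tool_rot: [-0.024, 1.0, 0.0, -0.001]
ft_force: [0.8, -0.1, -0.2]
opening: 0.0849
finger_force: 0.0
```

Run:
```python
from h import *
s=snap('wrist'); P=cloud(s)
lid(s,P,'blue',*B,.055,.085,.068)
go(.580,-.1175,.2,92.9)
```

```text
blue [ 294  205   61   61 2953] z 0.0693 c [ 580.9 -117.8] r 25.0 mean [ 580.1 -117.9   69.3]
shift [ -1.1   1.4 162.2] turn -0.1 cur yaw 92.8 pos [ 0.5791 -0.119   0.3622] q6 -1.97 t 30.9
```

Converted, 162 mm / 1000 = 0.162, 150 mm / 1000 = 0.15.

Request:
{"method": "jog_arm", "body": {"steps": [-0.001,0.001,0.04,0,-0.001,0.001,0.08,0,-0.001,0.001,0.12,0,-0.001,0.001,0.15,0,-0.001,0.001,0.162,0,-0.001,0.001,0.162,0,-0.001,0.001,0.162,0]}}

```text
t: 31.78
eef_pos: [0.5814, -0.1173, 0.2024]
tool_rot: [-0.025, 1.0, -0.001, 0.001]
ft_force: [-0.3, 1.2, 0.8]
opening: 0.0847
finger_force: 0.0
```

Request:
{"method": "jog_arm", "body": {"steps": [0,0,0,0,0,0,0,0,0,0,0,0,0,0,0,0,0,0,0,0,0,0,0,0,0,0,0,0], "gripper": 42}}

```text
t: 32.65
eef_pos: [0.5812, -0.1168, 0.202]
tool_rot: [-0.025, 1.0, -0.0, 0.001]
ft_force: [-1.3, 0.0, 6.1]
opening: 0.049
finger_force: 61.1
```

Converted, -160 mm / 1000 = -0.16, -145 mm / 1000 = -0.145.

Request:
{"method": "jog_arm", "body": {"steps": [0,0,-0.01,0,0,0,-0.035,0,0,0,-0.075,0,0,0,-0.115,0,0,0,-0.145,0,0,0,-0.16,0,0,0,-0.16,0,0,0,-0.16,0]}}

```text
t: 33.65
eef_pos: [0.5799, -0.1165, 0.3587]
tool_rot: [-0.025, 1.0, 0.001, -0.002]
ft_force: [-1.3, 0.4, -2.1]
opening: 0.0489
finger_force: 62.1
```

Run:
```python
from h import *
s=snap('wrist'); P=cloud(s)
lid(s,P,'blue',*B,.19,.26,.228)
go(.5944,-.2955,.36,92.9)
```

```text
blue [  252   273   144   127 14548] z 0.2263 c [ 575.8 -116.4] r 25.7 mean [ 574.8 -116.2  226. ]
shift [  -5.6 -179.5   -1.8] turn -0.0 cur yaw 92.9 pos [ 0.5799 -0.1165  0.3585] q6 -1.97 t 33.7
```

Converted, -180 mm / 1000 = -0.18, -178 mm / 1000 = -0.178.

Request:
{"method": "jog_arm", "body": {"steps": [0,-0.008,0,0,-0.001,-0.03,0,0,-0.002,-0.065,0,0,-0.003,-0.105,0,0,-0.004,-0.14,0,0,-0.005,-0.165,0,0,-0.006,-0.178,0,0,-0.006,-0.18,0,0,-0.006,-0.18,0,0,-0.006,-0.18,0,0]}}

```text
t: 34.95
eef_pos: [0.5957, -0.295, 0.3607]
tool_rot: [-0.026, 1.0, 0.0, -0.0]
ft_force: [-0.2, -0.6, -1.2]
opening: 0.0487
finger_force: 62.1
```

Run:
```python
from h import *
go(.5944,-.2955,.251,92.9)
```

```text
shift [  1.3  -0.5 109.7] turn 0.0 cur yaw 92.9 pos [ 0.5957 -0.295   0.3607] q6 -2.21 t 34.95
```

Converted, 111 mm / 1000 = 0.111, 109 mm / 1000 = 0.109.

Request:
{"method": "jog_arm", "body": {"steps": [0.001,0,0.02,0,0.001,0,0.05,0,0.001,0,0.075,0,0.001,0,0.092,0,0.001,0,0.102,0,0.001,0,0.107,0,0.001,0,0.109,0,0.001,0,0.11,0,0.001,0,0.11,0,0.001,0,0.111,0,0.001,0,0.111,0]}}

```text
t: 36.33
eef_pos: [0.5947, -0.2963, 0.2501]
tool_rot: [-0.025, 1.0, -0.0, 0.0]
ft_force: [0.2, -0.2, -0.2]
opening: 0.0485
finger_force: 62.2
```

Request:
{"method": "jog_arm", "body": {"steps": [0,0,0,0,0,0,0,0,0,0,0,0,0,0,0,0,0,0,0,0,0,0,0,0], "gripper": 80}}

```text
t: 37.08
eef_pos: [0.5945, -0.2962, 0.2496]
tool_rot: [-0.025, 1.0, 0.0, -0.0]
ft_force: [0.3, 0.3, 0.1]
opening: 0.0801
finger_force: 0.0
```

Converted, -150 mm / 1000 = -0.15, -110 mm / 1000 = -0.11.

Request:
{"method": "jog_arm", "body": {"steps": [0,0,-0.008,0,0,0,-0.03,0,0,0,-0.07,0,0,0,-0.11,0,0.03,0,-0.15,0,0.06,0,-0.15,0,0.06,0,-0.15,0,0.06,0,-0.15,0]}}

```text
t: 38.08
eef_pos: [0.5348, -0.2992, 0.3998]
tool_rot: [-0.025, 1.0, -0.0, 0.0]
ft_force: [-0.0, 0.2, -0.4]
opening: 0.08
finger_force: 0.0
```

Run:
```python
from h import *
s=snap('wrist','w8'); P=cloud(s)
lid(s,P,'green',*G,.10,.14,.122);lid(s,P,'blue',*B,.10,.14,.116)
z=P[:,:,2];hsv=cv2.cvtColor(s['img'],cv2.COLOR_RGB2HSV)
k=(hsv[:,:,0]<25)&(hsv[:,:,1]>90)&(z>.058)&(z<.072)&(np.hypot(P[:,:,0]-.547,P[:,:,1]+.295)<.14); q=P[k]
print([np.round(a,1) for a in cv2.minAreaRect((q[:,:2]*1000).astype(np.float32))],np.percentile(q[:,2],[5,50,95]))
snap('scene','s1')
```

```text
green [ 289  160   70   69 3793] z 0.1233 c [ 502.6 -300.4] r 25.2 mean [ 502.  -300.4  123.2]
blue [ 292  279   61   56 2741] z 0.1173 c [ 593.5 -297.4] r 25.9 mean [ 593.  -297.4  117.2]
[array([ 548.1, -296.6]), array([197.8, 147.2]), np.float64(0.8)] [0.05920577 0.06494295 0.06651886]
```

View pics/w8.png

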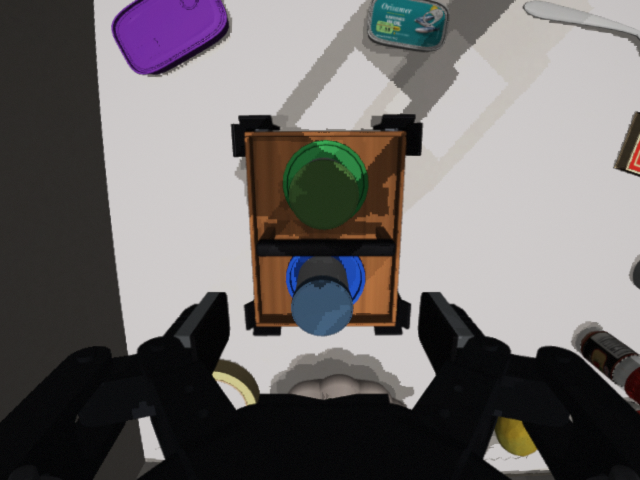

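View pics/s1.png

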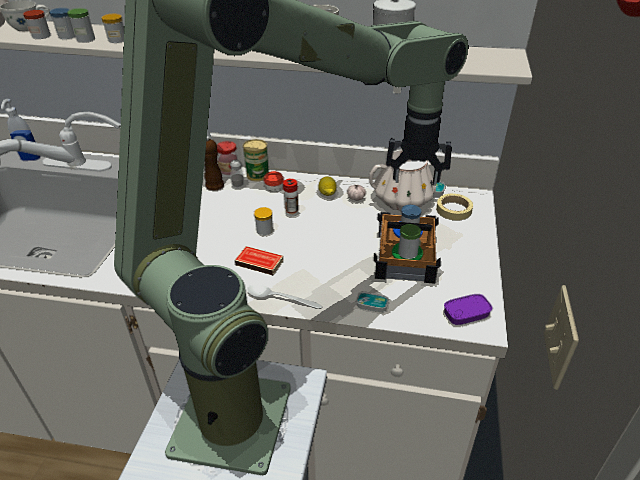

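Both tins stand upright in their wells: green at (325,184) with its lid at 122 mm, and blue at (322,305) with its lid at 116 mm. The upper tray is seated, the orange tin, jar and matchbox are undisturbed, and the gripper is clear.

```bash
python3 -c "
from h import *
print(sign_off())"
```

```text
the job is handed in; nothing more can be done
None
```

The caddy is packed in the order asked and handed in at about 38 s: tub in the lower tray, upper tray seated, green and blue tins in their wells, orange tin, jar and matchbox left where they were, and everything let go.

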